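Shift the feed-change lever through its gate to the pinned slot

TASK

The feed-change box has an upright lever that runs in a gate of slots, and one tall setting pin in the gate plate marks the slot the next job needs. Push the lever gently with the fingers, without gripping it, out of the middle slots and through the cross channel into the slot beside the pin, fully home against that slot's end, and leave it there. Do not disturb the slug, tape measure and bolt standing by the box.

Things in the scene. Friction and masses are not known exactly. Their poses are not given: they have to be found in the camera images.
- feed_box: grey feed-change gearbox, fixed to the bench: foot 150 (x) by 160 (y) mm, 80 mm high; origin at the centre of its underside, z up, x (fore) roughly away from the robot, y (side) to its left. The lever's pivot is fixed in it at x = 0, y = 0, 20 mm above the origin. An output shaft sticks out 34 mm at its +x side, 42 mm up.
- knob (a point): centre of the black pear-shaped lever knob, 32 mm across, 42 mm long, 145 mm from the pivot on a 10 mm round rod. Upright it is 165 mm above the bench; home in an outer slot about 42 mm fore or aft and 62 mm to the side of the pivot and 144 mm up. The lever has no spring: friction (about 1.5 N at the knob) holds it where it is left.
- gate_centre (a point): centre of the bright metal gate plate (130 by 140 mm) on top of the box, at its upper face, axes as the box. The gate: a cross channel along y, 18 mm wide, 78 mm long, and three slots along x that cross it at y = -30, 0, +30 mm, each 18 mm wide, ending at x = -25 and +25 mm. Lands of 12 mm with round noses part the slots. The rod has 4 mm play each side.
- rod_at_gate (a point): point on the lever rod's axis 70 mm from the pivot, about where it passes the gate plate when in an outer slot; home in an outer slot it is at x = -20 or +20, y = -30 or +30 mm in the box's frame.
- side_swing (a joint): sideways lean of the lever, rad: 0 upright, positive leans to the box's +y; 0 in the middle slots, about +0.46 or -0.46 in the outer slots.
- fore_swing (a joint): fore-and-aft lean of the lever, rad: 0 in the cross channel, positive leans to the box's +x; about +0.29 or -0.29 when fully home in an outer slot, 0.32 in a middle one. It starts anywhere along the two middle slots.
- setting_pin: tall setting pin: dark steel, 14 mm across, standing 30 mm above the gate plate, fixed; origin on its axis at the plate's upper face. It stands 23 mm beyond the end of one of the four outer slots, at x = -48 or +48, y = -30 or +30 mm in the box's frame. The other three outer slots have only a low round plug there, 20 mm across, 3 mm high.
- slug: bare steel cylinder, 38 mm across, 45 mm high, loose, standing to the box's right (-y); origin at the centre of its underside. Must not be moved.
- tape: yellow tape measure, 39 by 94 by 62 mm high, loose, to the box's left (+y); origin at its underside. Must not be moved.
- bolt: steel hex bolt standing on its head, 22 mm across, 68 mm high, loose, left of the box and farther away than the tape measure; origin at its underside. Must not be moved.
Not all that is in view belongs to the job. What is shaped like the feed_box but orange is not meant.

How it is judged:
By the outcome, as a careful person would: the job done as asked, in the order asked, and still so for the second after the job is handed in, with the robot touching nothing.
It also fails if it takes over 64 s, if anything falls off the work surface, if the arm or the gripper's body presses on something with over 40 N, if the wrist force passes 120 N, or if a joint passes its speed limit or range.

ROBOT

A 7-joint arm with a two-finger parallel gripper is mounted at the origin on a cart in front of the work surface, level with it; the furniture and walls round the work are solid. World frame = base frame: x ahead of the robot, y to its left, z up, the work surface at z = 0. Lengths are in m, angles in rad, forces in N, time in s.
With the tool pointing down it reaches from about 0.425 to 0.95 m from the base axis. Payload 16.7 kg.
Tool frame: the origin (TCP) lies midway between the tips of the shut fingers; the grasp point (between the pads) lies robot.grip_depth behind it (robot.grip_depth is the distance from the TCP to the grasp point, in m); z points along the fingers, y is the line along which they close (so a half turn about z gives the same grasp; the last joint's range is limited). The gripper opens to 94 mm and grips with 3 to 60 N. Pads are 16 mm wide; open, the fingers measure 119 mm over their backs; the gripper's body (75 mm by 177 mm) begins 78 mm behind the grasp point.
Start: joints at [0.968, 0.426, 0.074, 1.606, -0.034, 1.111, -0.067], TCP at [0.296, -0.607, 0.205] pointing down, gripper open.
Joint ranges: [-2.85, 2.85], [-0.5, 2.14], [-1.23, 1.37], [0.21, 2.46], [-1.02, 4.16], [0.16, 2.05], [-2.73, 2.73]. Speed limits (rad/s): [1.89, 1.89, 2.39, 2.39, 3.01, 3.01, 3.01].

INTERFACE

Orientations are given as a 3x3 rotation matrix whose columns are the frame's x, y, z axes.
In Python, from rig import robot, capture, order gives the robot as it stands.
- The arm moves only by the tool send_rows, never from a script. Its argument "moves" is a list of rows, each an object with "linear": the shift along the tool's x, y, z in cm, a list of three; "turn": the turn about the tool's z in degrees; "fingers": the finger opening in cm, from 0 to 9.4. In form: [{"linear": [tx, ty, tz], "turn": turn, "fingers": fingers}, ...]. A call has exactly 8 rows; each row shifts and turns the commanded pose from where the row before left it, along the tool's axes as they then stand; what a row does not reach is not made up. A row lasts 1/8 s, in which the tool goes at most 62.5 mm and 10.7 degrees, less where a joint would pass 70% of its speed; a pose out of reach is approached as far as the arm can. A call with a gripper value outside its range is refused whole. The fingers move at their own pace and stop on an object; "newtons" is the grip in N (left out, the last holds). Time passes only in rows, so rows that do not move let the fingers close, or fill a call up. It gives the time, the measured TCP pose, the force, the opening and the grip force at its end, in the units of the state.
- robot.observe(): the state, without advancing time (a new reading comes with each control period).
- capture(name): name is "side" or "top"; returns a dict with "img" (400x640x3 uint8, red, green, blue), "depth" (400x640 float32, m along the optical axis (not along the pixel's ray), 0 where there is no reading), "mtx" (3x3 intrinsics, pixels), "pose" (4x4, takes a point from camera to world coordinates). Camera axes: x right, y down, z forward; pixel columns grow to the right and rows downward; lengths in m; the calibration is good to about 2 mm. A picture is of the moment at which its call begins.
- order.job_done(): hands the job in; it is judged then, once.
The state is a dict: "t": time; "q": joint angles; "joint_velocities": joint speeds; "joint_torque": joint torques, N m; "tool_pos": TCP position; "tcp_rot": TCP orientation; "force": force on the tool from outside, world axes, zero at the start; "moment": the same for the moment, N m; "width": finger opening in m; "finger_force": force on a finger pad.
Only numpy, scipy, OpenCV 4.12 (cv2) and the standard library are available. Lean on these libraries where they do the work, as an engineer would, in place of code of your own. Each camera call takes 0.05 s, during which the arm holds its last target. There are 200 camera calls.

## Working session

There is one attempt and no reset: what is moved stays moved. The work goes in short steps, Python scripts to look and compute and a tool call to move; the robot and the scene stay as the last step left them, time stands still between calls to the robot, and variables do not carry over. Pictures are saved under pics/ and viewed, at most 10 in all, crops included, and the job is handed in when it is done.

Besides the shell and the picture viewer there is one more tool, called after "Request:" by a JSON object that holds its "fn" and its "kwargs", one argument or row to a line. send_rows: Moves the arm, as the interface text tells. Its arguments: {"type":"object","properties":{"moves":{"type":"array","items":{"type":"object","properties":{"linear":{"type":"array","items":{"type":"number"}},"turn":{"type":"number"},"fingers":{"type":"number"}}}},"newtons":{"type":"number"}},"required":["moves"]}

```bash
mkdir -p pics; python3 - <<'E'
from rig import robot,capture
import cv2,numpy as np
for n in("side","top"):
    c=capture(n); cv2.imwrite(f"pics/{n}0.png",c["img"][:,:,::-1]); np.savez(f"{n}0.npz",**c); print(n,c["mtx"].round(1).tolist(),c["pose"].round(3).tolist())
s=robot.observe();print(s["t"],s["tool_pos"],np.round(s["tcp_rot"],3),s["force"],s["width"],robot.grip_depth)
E
```

```text
side [[485.6, 0.0, 321.6], [0.0, 485.6, 195.5], [0.0, 0.0, 1.0]] [[-0.921, -0.194, 0.338, 0.216], [-0.39, 0.452, -0.802, 0.89], [0.002, -0.871, -0.492, 0.592], [0.0, 0.0, 0.0, 1.0]]
top [[402.5, 0.0, 317.1], [0.0, 402.5, 208.1], [0.0, 0.0, 1.0]] [[-0.019, -0.997, 0.081, 0.463], [-1.0, 0.02, 0.014, 0.102], [-0.016, -0.081, -0.997, 1.104], [0.0, 0.0, 0.0, 1.0]]
0.1 [ 0.29566308 -0.60634004  0.20484891] [[ 0.899  0.438 -0.001]
 [ 0.438 -0.899  0.001]
 [-0.    -0.001 -1.   ]] [ 0.34475099 -0.75482819 -0.25648862] 0.09412038365743637 0.0188
```

View pics/side0.png

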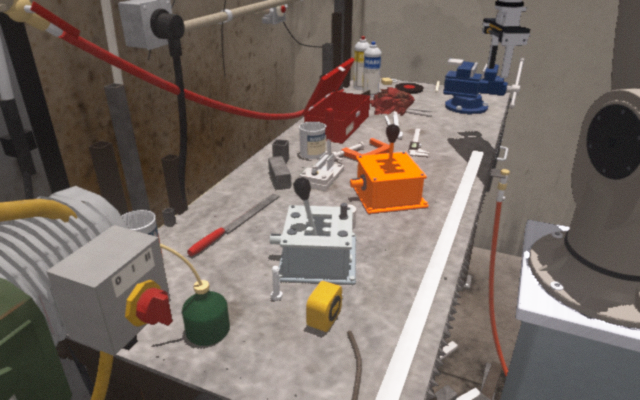

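View pics/top0.png

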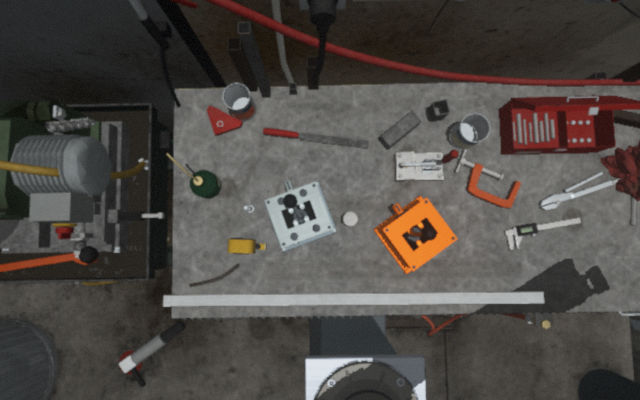

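The side view shows the grey box at about (318,240) with its knob at (302,188), and the orange decoy at (392,180). The top view has the grey box at (300,215), the slug at (350,218), the tape at (241,246) and the bolt at (249,208). The grey box is the one meant, because the orange one is excluded by the task. I'll confirm it in one crop.

```bash
python3 - <<'E'
import cv2,numpy as np
t=cv2.imread("pics/top0.png")[170:260,225:370]; s=cv2.imread("pics/side0.png")[165:305,245:385]
t=cv2.resize(t,(800,497)[:2],interpolation=cv2.INTER_CUBIC)
s=cv2.resize(s,(600,600),interpolation=cv2.INTER_CUBIC)
cv2.imwrite("pics/tc.png",t);cv2.imwrite("pics/sc.png",s)
E
```

```text
(no output)
```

View pics/tc.png

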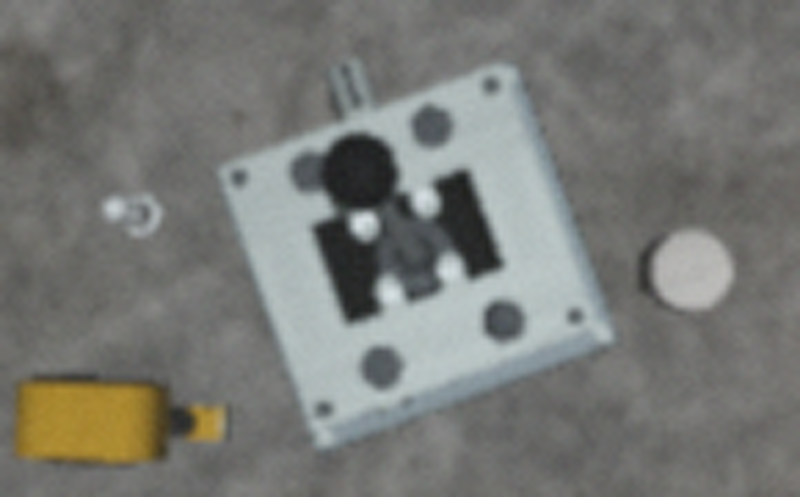

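View pics/sc.png

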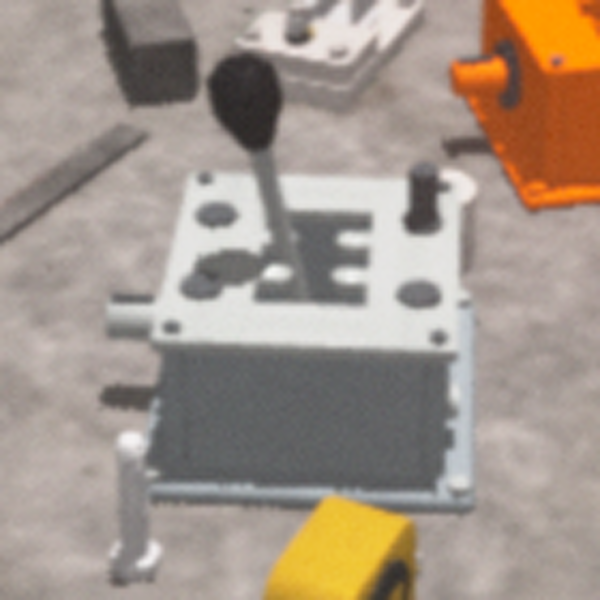

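The crops confirm it. The pin is at crop (423,195), on the side away from the shaft (−x) and away from the tape and bolt (−y), so the target is the slot at x=−, y=−. The lever leans fore in the middle slot. Next I'll compute positions.

```bash
cat >h.py <<'E'
import numpy as np,cv2
def ray(c,u,v):
    M=c["pose"]; d=M[:3,:3]@np.linalg.solve(c["mtx"],[u,v,1.]); return M[:3,3],d
def plane(c,u,v,z):
    o,d=ray(c,u,v); return o+d*(z-o[2])/d[2]
def tri(a,pa,b,pb):
    o1,d1=ray(a,*pa);o2,d2=ray(b,*pb); s=np.linalg.lstsq(np.c_[d1,-d2],o2-o1,rcond=None)[0]
    p,q=o1+s[0]*d1,o2+s[1]*d2; return (p+q)/2,np.linalg.norm(p-q)
def knob(c,x0,y0,x1,y1,th=45):
    g=c["img"][y0:y1,x0:x1].max(2); m=(g<th).astype(np.uint8)
    n,l,st,ce=cv2.connectedComponentsWithStats(m); i=1+st[1:,4].argmax(); return ce[i]+[x0,y0],st[i]
E
python3 - <<'E'
from h import *
T=dict(np.load("top0.npz"));S=dict(np.load("side0.npz"))
f=lambda u,v:(225+(u+.5)*145/800-.5,170+(v+.5)*90/497-.5)
P=np.array([plane(T,*f(*p),.08) for p in[(238,178),(491,85),(575,315),(323,408)]])
g=lambda u,v:(245+(u+.5)*140/600-.5,165+(v+.5)*140/600-.5)
Q=np.array([plane(S,*g(*p),.08) for p in[(171,327),(205,178),(460,177),(439,337)]])
for A in(P,Q[[0,1,3]]):print(A.round(4).tolist())
cen=P.mean(0); ex=(P[0]+P[1]-P[2]-P[3])[:2]; ey=(P[0]+P[3]-P[1]-P[2])[:2]
print("cen",cen,np.degrees(np.arctan2(ex[1],ex[0])),np.degrees(np.arctan2(-ey[0],ey[1])), (Q[1]+Q[3])/2)
for n,p in dict(slug=(692,270,.045),tape=(90,420,.062),tapehook=(210,424,.03),bolt=(115,210,.068)).items(): print(n,plane(T,*f(*p[:2]),p[2]).round(3))
kp,r=tri(T,f(358,171),S,g(245,98)); print("knob",kp,r)
print("pinbase",plane(S,*g(422,222),.08), "pintop",plane(S,*g(422,170),.11))
a=np.radians(19.5);R=np.array([[np.cos(a),np.sin(a)],[-np.sin(a),np.cos(a)]])
for n,p in(("knob",kp),("pin",plane(S,*g(422,222),.08))): print(n,"box",R@(p-cen)[:2])
E
```

```text
[[0.5647, 0.2433, 0.08], [0.6057, 0.1251, 0.08], [0.4982, 0.0883, 0.08], [0.4577, 0.205, 0.08]]
[[0.5648, 0.2381, 0.08], [0.6062, 0.1197, 0.08], [0.4565, 0.1999, 0.08]]
cen [0.53154618 0.1654245  0.08      ] 19.285495054014486 19.132199692992756 [0.53135407 0.15979853 0.08      ]
slug [0.52  0.032 0.045]
tape [0.454 0.316 0.062]
tapehook [0.451 0.265 0.03 ]
bolt [0.552 0.303 0.068]
knob [0.55685636 0.17991208 0.16463384] 0.0028708733786470798
pinbase [0.49597404 0.11607018 0.08      ] pintop [0.49546302 0.11945961 0.11      ]
knob box [0.02869448 0.00520789]
pin box [-0.05000659 -0.03464921]
```

Request:
{"fn": "send_rows", "kwargs": {
  "moves": [
    {"linear": [0, 0, -4], "turn": 0, "fingers": 0},
    {"linear": [2, -1.9, -3], "turn": 0, "fingers": 0},
    {"linear": [4, -3.75, 0], "turn": 0, "fingers": 0},
    {"linear": [4, -3.75, 0], "turn": 0, "fingers": 0},
    {"linear": [4, -3.75, 0], "turn": 0, "fingers": 0},
    {"linear": [4, -3.75, 0], "turn": 0, "fingers": 0},
    {"linear": [4, -3.75, 0], "turn": 0, "fingers": 0},
    {"linear": [4, -3.75, 0], "turn": 0, "fingers": 0}
  ],
  "newtons": 10
}}

```text
t: 1.1
tool_pos: [0.4228, -0.2716, 0.2754]
tcp_rot: [[0.899, 0.438, -0.0], [0.438, -0.899, -0.0], [-0.0, -0.0, -1.0]]
force: [1.3, -0.6, 0.5]
width: 0.0173
finger_force: 0.0
```

Request:
{"fn": "send_rows", "kwargs": {
  "moves": [
    {"linear": [4, -3.75, 0], "turn": 0, "fingers": 0},
    {"linear": [4, -3.75, 0], "turn": 0, "fingers": 0},
    {"linear": [4, -3.75, 0], "turn": 0, "fingers": 0},
    {"linear": [4, -3.75, 0], "turn": 0, "fingers": 0},
    {"linear": [4, -3.75, 0], "turn": 0, "fingers": 0},
    {"linear": [4, -3.75, 0], "turn": 0, "fingers": 0},
    {"linear": [2, -1.9, 0], "turn": 6.8, "fingers": 0},
    {"linear": [0, 0, 0], "turn": 0, "fingers": 0}
  ]
}}

```text
t: 2.1
tool_pos: [0.5494, 0.0621, 0.275]
tcp_rot: [[0.944, 0.331, -0.001], [0.331, -0.944, 0.001], [-0.001, -0.001, -1.0]]
force: [0.4, 0.1, 0.4]
width: 0.0007
finger_force: 0.0
```

Request:
{"fn": "send_rows", "kwargs": {
  "moves": [
    {"linear": [3, -3, 0], "turn": 0, "fingers": 0},
    {"linear": [3, -3, 0], "turn": 0, "fingers": 0},
    {"linear": [3, -3, 0], "turn": 0, "fingers": 0},
    {"linear": [0, -1.1, 0], "turn": 0, "fingers": 0},
    {"linear": [0, 0, 3], "turn": 0, "fingers": 0},
    {"linear": [0, 0, 3], "turn": 0, "fingers": 0},
    {"linear": [0, 0, 2], "turn": 0, "fingers": 0},
    {"linear": [0, 0, 0], "turn": 0, "fingers": 0}
  ]
}}

```text
t: 3.1
tool_pos: [0.6005, 0.1837, 0.1945]
tcp_rot: [[0.945, 0.328, -0.002], [0.328, -0.945, -0.001], [-0.002, 0.0, -1.0]]
force: [0.5, 0.3, 0.3]
width: 0.0006
finger_force: 0.0
```

```bash
python3 - <<'E'
from rig import capture
import cv2,numpy as np
o=[]
for n,(x,y) in dict(side=(240,150),top=(235,155)).items():
    c=capture(n); np.savez(f"{n}1.npz",**c); o.append(cv2.resize(c["img"][y:y+120,x:x+130,::-1],(400,370),interpolation=cv2.INTER_CUBIC))
cv2.imwrite("pics/a1.png",np.hstack(o))
E
```

```text
(no output)
```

View pics/a1.png

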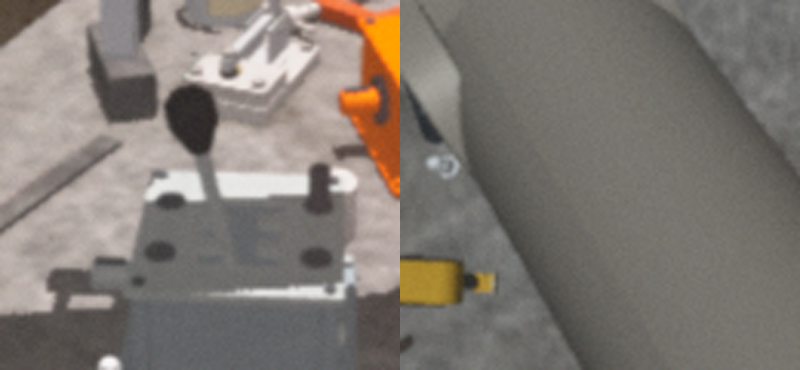

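The crop shows the knob untouched at about (190,120), but no gripper. I'll project the TCP into the side view and look at the full picture.

```bash
python3 - <<'E'
from rig import robot
import numpy as np,cv2
c=dict(np.load("side1.npz"))
def pr(p):
    q=np.linalg.inv(c["pose"])@np.r_[p,1]; k=c["mtx"]@q[:3]; return (k[:2]/k[2]).round(1)
print(pr([.6005,.1837,.1945]),pr([.6005,.1837,.3]),pr([.5569,.18,.1646]))
cv2.imwrite("pics/s1.png",c["img"][:,:,::-1]); print(robot.observe()["tool_pos"])
E
```

```text
[278.3 169.5] [275.8 114.9] [301.  187.4]
[0.60150748 0.18460294 0.1964087 ]
```

View pics/s1.png

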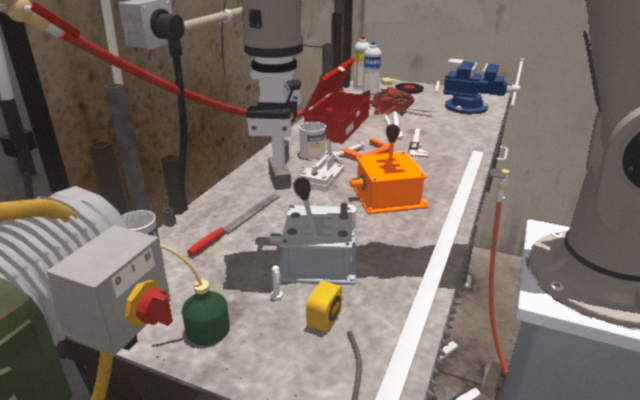

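The fingers show at about (278,160), beyond the knob on its +x side, as predicted. I'll descend and then push back gently.

Request:
{"fn": "send_rows", "kwargs": {
  "moves": [
    {"linear": [0, -0.3, 2], "turn": 0, "fingers": 0},
    {"linear": [0, 0, 2], "turn": 0, "fingers": 0},
    {"linear": [0, 0, 2], "turn": 0, "fingers": 0},
    {"linear": [0, 0, 0.6], "turn": 0, "fingers": 0},
    {"linear": [-0.7, 0, 0], "turn": 0, "fingers": 0},
    {"linear": [-0.7, 0, 0], "turn": 0, "fingers": 0},
    {"linear": [-0.5, 0, 0], "turn": 0, "fingers": 0},
    {"linear": [0, 0, 0], "turn": 0, "fingers": 0}
  ]
}}

```text
t: 4.2
tool_pos: [0.5823, 0.1814, 0.1302]
tcp_rot: [[0.944, 0.329, 0.001], [0.329, -0.944, 0.0], [0.001, 0.0, -1.0]]
force: [1.0, -0.6, 0.3]
width: 0.0005
finger_force: 0.3
```

Request:
{"fn": "send_rows", "kwargs": {
  "moves": [
    {"linear": [-0.4, 0, 0], "turn": 0, "fingers": 0},
    {"linear": [-0.4, 0, 0], "turn": 0, "fingers": 0},
    {"linear": [-0.4, 0, 0], "turn": 0, "fingers": 0},
    {"linear": [-0.4, 0, 0], "turn": 0, "fingers": 0},
    {"linear": [-0.4, 0, 0], "turn": 0, "fingers": 0},
    {"linear": [-0.4, 0, 0], "turn": 0, "fingers": 0},
    {"linear": [-0.4, 0, 0], "turn": 0, "fingers": 0},
    {"linear": [0, 0, 0], "turn": 0, "fingers": 0}
  ]
}}

```text
t: 5.2
tool_pos: [0.5555, 0.1721, 0.1295]
tcp_rot: [[0.944, 0.329, -0.0], [0.329, -0.944, -0.0], [-0.0, 0.0, -1.0]]
force: [0.3, 0.6, -0.2]
width: 0.0006
finger_force: 0.3
```

```bash
python3 - <<'E'
from rig import capture,robot
from h import *
c=capture("side"); np.savez("side2.npz",**c)
print(knob(c,280,150,345,225)); print(knob(dict(np.load("side0.npz")),280,170,345,225))
s=robot.observe(); p=s["tool_pos"]; print(p,s["force"])
a=np.radians(19.2);R=np.array([[np.cos(a),np.sin(a)],[-np.sin(a),np.cos(a)]]);print(R@(p[:2]-[.5315,.163]))
cv2.imwrite("pics/s2.png",cv2.resize(c["img"][130:290,230:400,::-1],(637,600),interpolation=cv2.INTER_CUBIC))
E
```

```text
(array([286.5, 154.5]), array([6, 4, 2, 2, 2], dtype=int32))
(array([297., 188.]), array([17, 18,  1,  1,  1], dtype=int32))
[0.55558673 0.17213675 0.1294837 ] [0.08510622 2.0223428  0.38666845]
[0.02575171 0.00070721]
```

View pics/s2.png

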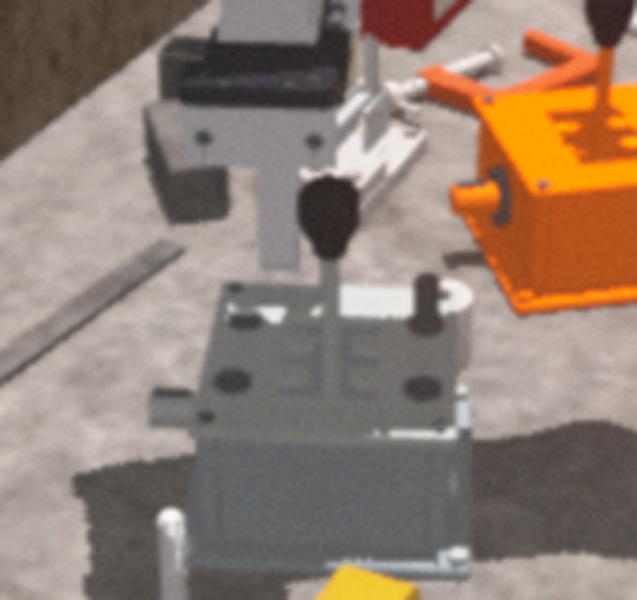

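The knob is upright at crop (330,212), with the rod in the cross channel. I'll back off, go round to the +y side, then push towards −y.

Request:
{"fn": "send_rows", "kwargs": {
  "moves": [
    {"linear": [0.8, 0, 0], "turn": 0, "fingers": 0},
    {"linear": [0.8, 0, 0], "turn": 0, "fingers": 0},
    {"linear": [0, -2, 0], "turn": 0, "fingers": 0},
    {"linear": [0, -2, 0], "turn": 0, "fingers": 0},
    {"linear": [0, -1.7, 0], "turn": 0, "fingers": 0},
    {"linear": [-2, 0, 0], "turn": 0, "fingers": 0},
    {"linear": [-2.2, 0, 0], "turn": 0, "fingers": 0},
    {"linear": [0, 0, 0], "turn": 0, "fingers": 0}
  ]
}}

```text
t: 6.25
tool_pos: [0.5112, 0.218, 0.1297]
tcp_rot: [[0.944, 0.33, 0.0], [0.33, -0.944, -0.0], [-0.0, 0.0, -1.0]]
force: [-0.2, -0.0, 0.4]
width: 0.0006
finger_force: 0.0
```

```bash
cat >>h.py <<'E'
a=np.radians(19.2);RB=np.array([[np.cos(a),np.sin(a)],[-np.sin(a),np.cos(a)]]);CB=np.array([.5315,.163])
def box(p): return RB@(np.array(p)[:2]-CB)
def world(x,y,z): return np.r_[CB+RB.T@[x,y],z]
def pr(c,p):
    q=np.linalg.inv(c["pose"])@np.r_[p,1]; k=c["mtx"]@q[:3]; return (k[:2]/k[2]).round(1)
E
python3 - <<'E'
from rig import robot
from h import *
s=robot.observe();print(box(s["tool_pos"]),s["force"])
c=dict(np.load("side2.npz"))
for x in(-.01,0,.01):print(pr(c,world(x,0,.165)))
for x in(0,-.042):print(pr(c,world(x,-.062,.144)))
g=c["img"].max(2)[170:205,300:335];print(np.argwhere(g<70).mean(0)+[170,300])
E
```

```text
[-0.00105324  0.05858343] [-0.16059631 -0.02942673  0.39444343]
[322.7 186. ]
[317.3 185.8]
[311.9 185.6]
[319.6 180.3]
[340.7 181. ]
[186.8875502  317.18072289]
```

Request:
{"fn": "send_rows", "kwargs": {
  "moves": [
    {"linear": [0.1, 1, 0], "turn": 0, "fingers": 0},
    {"linear": [0, 1, 0], "turn": 0, "fingers": 0},
    {"linear": [0, 0.6, 0], "turn": 0, "fingers": 0},
    {"linear": [0, 0.6, 0], "turn": 0, "fingers": 0},
    {"linear": [0, 0.6, 0], "turn": 0, "fingers": 0},
    {"linear": [0, 0.6, 0], "turn": 0, "fingers": 0},
    {"linear": [0, 0.6, 0], "turn": 0, "fingers": 0},
    {"linear": [0, 0.6, 0], "turn": 0, "fingers": 0}
  ]
}}

```text
t: 7.25
tool_pos: [0.5319, 0.1646, 0.1294]
tcp_rot: [[0.944, 0.329, -0.0], [0.329, -0.944, 0.0], [-0.0, -0.0, -1.0]]
force: [-0.2, 1.3, -1.2]
width: 0.0008
finger_force: 0.7
```

Request:
{"fn": "send_rows", "kwargs": {
  "moves": [
    {"linear": [0, 0.5, 0], "turn": 0, "fingers": 0},
    {"linear": [0, 0.5, 0], "turn": 0, "fingers": 0},
    {"linear": [0, 0.5, 0], "turn": 0, "fingers": 0},
    {"linear": [0, 0.5, 0], "turn": 0, "fingers": 0},
    {"linear": [0, 0.5, 0], "turn": 0, "fingers": 0},
    {"linear": [0, 0.5, 0], "turn": 0, "fingers": 0},
    {"linear": [0, 0.5, 0], "turn": 0, "fingers": 0},
    {"linear": [0, 0, 0], "turn": 0, "fingers": 0}
  ]
}}

```text
t: 8.25
tool_pos: [0.5435, 0.1314, 0.1295]
tcp_rot: [[0.945, 0.328, 0.0], [0.328, -0.945, -0.0], [0.0, 0.0, -1.0]]
force: [-0.9, -0.4, -0.2]
width: 0.0002
finger_force: 0.1
```

```bash
python3 - <<'E'
from rig import robot,capture
from h import *
s=robot.observe();print(box(s["tool_pos"]),s["tool_pos"],s["force"])
c=capture("side"); np.savez("side3.npz",**c)
cv2.imwrite("pics/s3.png",cv2.resize(c["img"][130:290,230:400,::-1],(637,600),interpolation=cv2.INTER_CUBIC))
E
```

```text
[ 0.00095979 -0.03382675] [0.54353089 0.13137046 0.1295086 ] [-0.91842364 -0.4167399  -0.21228709]
```

View pics/s3.png

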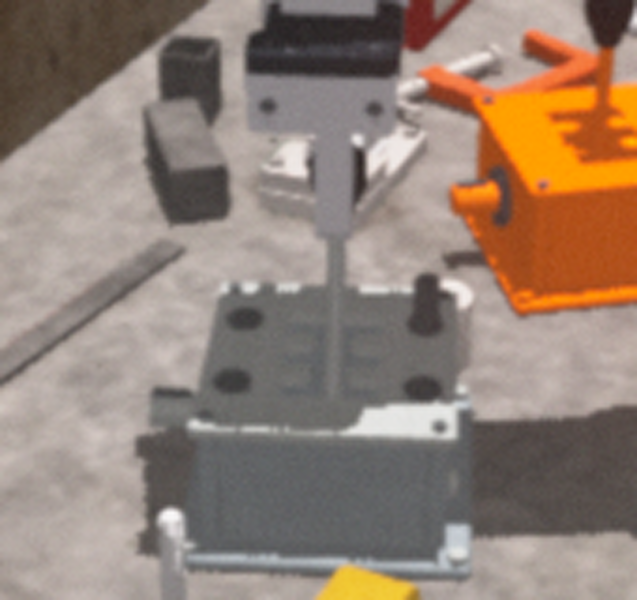

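The knob is hidden behind the fingers and the rod leans away at crop (335,300). I'll back off, go round to the +x side and check it there.

Request:
{"fn": "send_rows", "kwargs": {
  "moves": [
    {"linear": [0, -0.7, 0], "turn": 0, "fingers": 0},
    {"linear": [0, -0.8, 0], "turn": 0, "fingers": 0},
    {"linear": [2, 0, 0], "turn": 0, "fingers": 0},
    {"linear": [2.5, 0, 0], "turn": 0, "fingers": 0},
    {"linear": [0, 1.5, 0], "turn": 0, "fingers": 0},
    {"linear": [0, 1.5, 0], "turn": 0, "fingers": 0},
    {"linear": [0, 1.3, 0.5], "turn": 0, "fingers": 0},
    {"linear": [0, 0, 0], "turn": 0, "fingers": 0}
  ]
}}

```text
t: 9.3
tool_pos: [0.5949, 0.1185, 0.124]
tcp_rot: [[0.945, 0.327, -0.001], [0.327, -0.945, -0.001], [-0.001, 0.0, -1.0]]
force: [0.4, -0.2, 0.8]
width: 0.0008
finger_force: 0.0
```

```bash
python3 - <<'E'
from rig import robot,capture
from h import *
s=robot.observe();print(box(s["tool_pos"]),s["tool_pos"],s["force"])
c=capture("side"); np.savez("side4.npz",**c)
m=(c["img"].max(2)[160:205,300:340]<70).astype(np.uint8)
n,l,st,ce=cv2.connectedComponentsWithStats(m)
for i in range(1,n):
    if st[i,4]>40: print(ce[i]+[300,160],st[i])
for y in(-.054,-.062,-.070):print(y,pr(c,world(0,y,.02+(.145**2-y*y)**.5)), pr(c,world(.01,y,.145)))
E
```

```text
[ 0.04521426 -0.06287534] [0.59487688 0.11849148 0.12403165] [ 0.40894835 -0.21291331  0.80088554]
[319.64840183 177.21917808] [ 13   9  14  19 219]
-0.054 [319.3 177.4] [314.2 181.6]
-0.062 [319.6 177.2] [314.6 179.7]
-0.07 [319.9 177.1] [314.9 177.9]
```

Request:
{"fn": "send_rows", "kwargs": {
  "moves": [
    {"linear": [-1, 0, 0], "turn": 0, "fingers": 0},
    {"linear": [-0.8, 0, 0], "turn": 0, "fingers": 0},
    {"linear": [-0.4, 0, 0], "turn": 0, "fingers": 0},
    {"linear": [-0.4, 0, 0], "turn": 0, "fingers": 0},
    {"linear": [-0.4, 0, 0], "turn": 0, "fingers": 0},
    {"linear": [-0.4, 0, 0], "turn": 0, "fingers": 0},
    {"linear": [-0.4, 0, 0], "turn": 0, "fingers": 0},
    {"linear": [0, 0, 0], "turn": 0, "fingers": 0}
  ]
}}

```text
t: 10.35
tool_pos: [0.5589, 0.1077, 0.1245]
tcp_rot: [[0.944, 0.329, -0.0], [0.329, -0.944, -0.0], [-0.0, -0.0, -1.0]]
force: [1.0, 0.2, -0.2]
width: 0.0007
finger_force: 0.3
```

```bash
cat >look.py <<'E'
from rig import robot,capture
from h import *
import sys
s=robot.observe();print(box(s["tool_pos"]),s["tool_pos"],s["force"])
c=capture("side"); np.savez("side5.npz",**c)
m=(c["img"].max(2)[160:205,300:360]<70).astype(np.uint8)
n,l,st,ce=cv2.connectedComponentsWithStats(m)
for i in range(1,n):
    if st[i,4]>40: print(ce[i]+[300,160],st[i])
for x in(0,-.01,-.02,-.03,-.042):print(x,pr(c,world(x,-.062,.02+(.145**2-.062**2-x*x)**.5)))
cv2.imwrite(sys.argv[1],cv2.resize(c["img"][130:290,230:400,::-1],(637,600),interpolation=cv2.INTER_CUBIC))
E
python3 look.py pics/s5.png
```

```text
[ 0.00765702 -0.06124819] [0.5588736  0.10767679 0.12450784] [ 0.98217793  0.23911944 -0.16171583]
[328.61777778 178.20444444] [ 22   9  15  20 225]
0 [319.6 177.2]
-0.01 [324.6 177.5]
-0.02 [329.7 178.2]
-0.03 [334.7 179.2]
-0.042 [340.7 180.9]
```

It is entering the slot (knob x ≈ −18 mm, 1 N), so I continue home gently.

Request:
{"fn": "send_rows", "kwargs": {
  "moves": [
    {"linear": [-0.4, 0, 0], "turn": 0, "fingers": 0},
    {"linear": [-0.4, 0, 0], "turn": 0, "fingers": 0},
    {"linear": [-0.4, 0, 0], "turn": 0, "fingers": 0},
    {"linear": [-0.4, 0, 0], "turn": 0, "fingers": 0},
    {"linear": [-0.3, 0, 0], "turn": 0, "fingers": 0},
    {"linear": [-0.3, 0, 0], "turn": 0, "fingers": 0},
    {"linear": [-0.2, 0, 0], "turn": 0, "fingers": 0},
    {"linear": [0, 0, 0], "turn": 0, "fingers": 0}
  ]
}}

```text
t: 11.4
tool_pos: [0.5364, 0.0999, 0.1246]
tcp_rot: [[0.944, 0.329, 0.0], [0.329, -0.944, 0.0], [0.0, -0.0, -1.0]]
force: [0.0, 0.4, -0.1]
width: 0.0008
finger_force: 0.5
```

```bash
python3 look.py pics/s6.png
```

```text
[-0.01609313 -0.06124335] [0.53644293 0.09987073 0.12457226] [ 0.03587737  0.391543   -0.10381446]
[340.41818182 180.83636364] [ 34  12  15  20 220]
0 [319.6 177.2]
-0.01 [324.6 177.5]
-0.02 [329.7 178.2]
-0.03 [334.7 179.2]
-0.042 [340.7 180.9]
```

Request:
{"fn": "send_rows", "kwargs": {
  "moves": [
    {"linear": [-0.1, 0, 0], "turn": 0, "fingers": 0},
    {"linear": [-0.1, 0, 0], "turn": 0, "fingers": 0},
    {"linear": [-0.1, 0, 0], "turn": 0, "fingers": 0},
    {"linear": [0, 0, 0], "turn": 0, "fingers": 0},
    {"linear": [0, 0, 0], "turn": 0, "fingers": 0},
    {"linear": [0, 0, 0], "turn": 0, "fingers": 0},
    {"linear": [0, 0, 0], "turn": 0, "fingers": 0},
    {"linear": [0, 0, 0], "turn": 0, "fingers": 0}
  ]
}}

```text
t: 12.45
tool_pos: [0.5343, 0.0994, 0.1246]
tcp_rot: [[0.944, 0.329, 0.001], [0.329, -0.944, 0.001], [0.001, -0.0, -1.0]]
force: [5.8, 3.6, -3.9]
width: 0.0005
finger_force: 3.5
```

Request:
{"fn": "send_rows", "kwargs": {
  "moves": [
    {"linear": [-0.1, 0, 0], "turn": 0, "fingers": 0},
    {"linear": [0, 0, 0], "turn": 0, "fingers": 0},
    {"linear": [0, 0, 0], "turn": 0, "fingers": 0},
    {"linear": [0.5, 0, 0], "turn": 0, "fingers": 0},
    {"linear": [1, 0, 0], "turn": 0, "fingers": 0},
    {"linear": [2, 0, 0], "turn": 0, "fingers": 0},
    {"linear": [1, 0, -2], "turn": 0, "fingers": 0},
    {"linear": [0, 0, -3], "turn": 0, "fingers": 0}
  ]
}}

```text
t: 13.45
tool_pos: [0.5755, 0.1136, 0.1742]
tcp_rot: [[0.944, 0.329, -0.002], [0.329, -0.944, 0.0], [-0.002, -0.001, -1.0]]
force: [0.2, 0.1, -0.0]
width: 0.0005
finger_force: 0.0
```

Request:
{"fn": "send_rows", "kwargs": {
  "moves": [
    {"linear": [0, 0, -4], "turn": 0, "fingers": 0},
    {"linear": [0, 0, -4], "turn": 0, "fingers": 0},
    {"linear": [0, 0, 0], "turn": 0, "fingers": 0},
    {"linear": [0, 0, 0], "turn": 0, "fingers": 0},
    {"linear": [0, 0, 0], "turn": 0, "fingers": 0},
    {"linear": [0, 0, 0], "turn": 0, "fingers": 0},
    {"linear": [0, 0, 0], "turn": 0, "fingers": 0},
    {"linear": [0, 0, 0], "turn": 0, "fingers": 0}
  ]
}}

```text
t: 14.45
tool_pos: [0.5751, 0.1134, 0.2544]
tcp_rot: [[0.944, 0.329, -0.0], [0.329, -0.944, 0.0], [-0.0, -0.0, -1.0]]
force: [-1.0, -0.1, 0.6]
width: 0.0005
finger_force: 0.0
```

```bash
python3 look.py pics/s7.png
```

```text
[ 0.02489837 -0.06122069] [0.57514687 0.11337287 0.25436723] [-1.03341054 -0.14592929  0.60805737]
[341.6146789  181.21559633] [ 35  12  15  20 218]
0 [319.6 177.2]
-0.01 [324.6 177.5]
-0.02 [329.7 178.2]
-0.03 [334.7 179.2]
-0.042 [340.7 180.9]
```

View pics/s7.png

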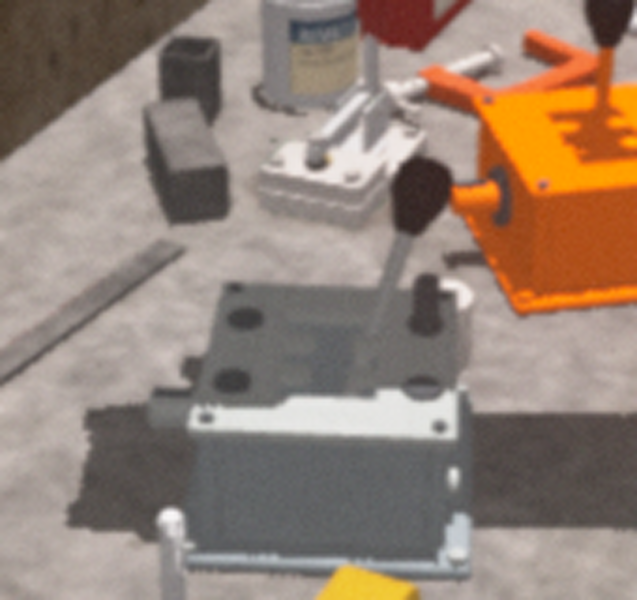

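The knob at crop (422,195) leans −x and −y. The rod is in the slot beside the pin at crop (428,300), against its end at knob x ≈ −43 mm. The bolt, tape and slug are in place, and the gripper is clear.

```bash
python3 -c "
from rig import order
print(order.job_done())"
```

```text
the job is handed in; nothing more can be done
None
```

The lever is fully home in the slot beside the setting pin (the −x, −y one); the slug, tape measure and bolt look undisturbed, the gripper is clear, and the job was handed in at about 14.5 s of the 64 s.

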